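Dress the cheese board for display

ROBOT

A 6-joint arm with a two-finger parallel gripper is mounted at the origin on a cart in front of the work surface, level with it; the furniture and walls round the work are solid. World frame = base frame: x ahead of the robot, y to its left, z up, the work surface at z = 0. Lengths are in m, angles in rad, forces in N, time in s.
With the tool pointing down it reaches from about 0.375 to 0.9 m from the base axis. Payload 3.1 kg.
Tool frame: the origin (TCP) lies midway between the tips of the shut fingers; the grasp point (between the pads) lies 19 mm behind it (grip_depth is the distance from the TCP to the grasp point, in m); y points along the fingers, z is the direction in which the jaws open and shut, and the axes are right-handed (so a half turn about y gives the same grasp; the last joint's range is limited). The gripper opens to 85 mm and grips with 20 to 120 N. Pads are 22 mm wide; open, the fingers measure 114 mm over their backs; the gripper's body (76 mm by 85 mm) begins 54 mm behind the grasp point. The pads swing forward as they close: fully open they stand 13 mm farther back than shut.
Start: joints at [-0.178, 0.527, 1.433, -0, 1.181, -0.178], TCP at [0.625, 0, 0.231] pointing down, gripper open.
Joint ranges: [-3.08, 3.08], [-0.75, 2.2], [0.22, 2.44], [-1.43, 4.57], [0, 2.65], [-2.85, 2.85]. Speed limits (rad/s): [2.79, 2.79, 3.14, 3.14, 3.14, 3.14].

INTERFACE

Orientations are given as a unit quaternion [x, y, z, w].
In Python, from station import sense, snapshot, camera_model, sign_off, grip_depth gives the robot as it stands.
- The arm moves only by the tool play_rows, never from a script. Its argument "deltas" is a list of rows, each a list of 6 numbers: the shift along the tool's x, y, z in m, then the turn, a rotation vector about the tool's x, y, z in rad. A call has 1 to 12 rows; each row is the pose to reach, as a shift and turn from the pose commanded when the call began, along the tool's axes at that moment; what a row does not reach only later rows make up. A row lasts 1/10 s, in which the tool goes at most 50 mm and 8.59 degrees, less where a joint would pass 70% of its speed; a pose out of reach is approached as far as the arm can. A call with a gripper value outside its range is refused whole. "gripper" is the finger opening in m, from 0 to 0.0854, set as the call begins (left out, the last holds). The fingers move at their own pace and stop on an object; "force" is the grip in N (left out, the last holds). Time passes only in rows, so rows that repeat a pose let the fingers close. It gives the time, the measured TCP pose, the force and the opening at its end, in the units of the state.
- sense(): the state, without advancing time (a new reading comes with each control period).
- snapshot(name): name is "scene" or "side" or "wrist"; returns the picture (480x640x3 uint8, red, green, blue); there is no depth.
- camera_model(name): a dict with "fx", "fy", "cx", "cy" (pixels), "camera_from_world" (4x4, takes a point from world to camera coordinates). Camera axes: x right, y up, looking along -z (the intrinsics and any distortion apply to the point x, -y, -z); pixel columns grow to the right and rows downward; lengths in m; the calibration is good to about 2 mm. A picture is of the moment at which its call begins: read the wrist's pose just before it. camera_model takes no time and is no camera call; for the wrist camera it gives the pose at the moment of the call.
- sign_off(): hands the job in, once; it reports no verdict.
The state is a dict: "t": time; "q": joint angles; "qd": joint speeds; "tau": joint torques, N m; "tcp_pos": TCP position; "tool_rot": TCP orientation; "force": force on the tool from outside, world axes, zero at the start; "ft_torque": the same for the moment, N m; "finger_gap": opening from 0.0 (shut) to 1.0 (fully open).
Only numpy, scipy, OpenCV 4.12 (cv2) and the standard library are available. Lean on these libraries where they do the work, as an engineer would, in place of code of your own. Each camera call takes 0.05 s, during which the arm holds its last target.

TASK

Dress the wooden board without shifting its two cheeses: stand the cracker carton midway between the round cheese and the block, square with the board, and lay the small cut of cheese centred on top of the carton. Stand the slim spice jar directly in front of the round cheese and the squat mustard jar directly in front of the block (the front is the board's long side nearest the robot), each upright on the board with a gap of about 3 cm to its cheese. Leave the tall green-lidded jar alone.

Things in the scene. Friction and masses are not known exactly. Their poses are not given: they have to be found in the camera images.
- board: Fixed maple board, 290 (its x) by 420 (its y) by 24 mm thick, its top 24 mm above its origin. Origin: centre of the underside. Its -x axis points to its front, the long side nearest the robot; its y axis runs along its long sides. It is turned by up to 0.15 rad.
- wheel: Whole small round grey cheese, loose, 98 mm across, 60 mm high, standing on the board's middle line (along y), 115 mm to the left or right of the board's centre. Origin: centre of the underside; its axes are parallel to the board's. Must stay where it is.
- block: Pale yellow block of cheese, loose, 76 (its x) by 92 (its y) by 79 mm high, standing on the board's middle line at the other side, 115 mm from the board's centre. Origin: centre of the underside; its axes are parallel to the board's. Must stay where it is.
- carton: Upright cracker carton, 57 (its x) by 63 (its y) by 70 mm high, flat top, 0.14 kg. Origin: centre of the underside. Starts on the worktop in the front row, turned up to 0.5 rad.
- small_cut: Small yellow cut of cheese, a flat block about 41 (its x) by 56 (its y) by 31 mm high, 0.07 kg. Origin: centre of the underside. Grasp across its 41 mm. Starts on the worktop in the front row, turned up to 0.6 rad.
- slim_jar: Slim round spice jar with a red cap, 45 mm across (42 below the cap), 106 mm high, cap from 85 mm up, 0.11 kg. Origin: centre of the underside, z up. Starts upright on the worktop in the front row.
- squat_jar: Squat wide mustard jar with a red lid, body 62 mm across (the lid 56 mm, from 75 mm up), 86 mm high, 0.36 kg. Origin: centre of the underside, z up. Starts upright on the worktop in the front row.
- tall_jar: Tall wide jar with a green lid, 63 mm across, 109 mm high, in the same front row; not part of the job and not to be moved. Origin: centre of the underside.

How it is judged:
At the end, for the whole second after the job is handed in: Carton on the board, 100-130 mm from both cheeses and within 15 mm of their line, square within 0.2 rad; cut on it, centred within 12 mm; slim jar 101 mm before the wheel, squat jar 99 mm before the block, +-15 mm each way; all upright, at rest; cheeses moved under 15 mm, tall jar under 30 mm (horizontal distance between carton and wheel between 0.1 and 0.13 m and horizontal distance between carton and block between 0.1 and 0.13 m and z of carton in the frame of board between 0.019 and 0.029 m and x of carton in the frame of wheel between -0.015 and 0.015 m and (angle between the x axis of carton and the x axis of board, either way round below 0.2 rad or angle between the x axis of carton and the y axis of board, either way round below 0.2 rad) and horizontal distance between small_cut and carton below 0.012 m and z of small_cut in the frame of carton between 0.065 and 0.076 m and x of slim_jar in the frame of wheel between -0.116 and -0.086 m and y of slim_jar in the frame of wheel between -0.015 and 0.015 m and z of slim_jar in the frame of board between 0.019 and 0.029 m and x of squat_jar in the frame of block between -0.114 and -0.084 m and y of squat_jar in the frame of block between -0.015 and 0.015 m and z of squat_jar in the frame of board between 0.019 and 0.029 m and angle between each of carton, small_cut, slim_jar, squat_jar, wheel, block's own z axis and vertical below 0.12 rad and linear speed of each of carton, small_cut, slim_jar, squat_jar, wheel, block below 0.02 m/s and distance of each of wheel, block from where it was at the start of the episode below 0.015 m and distance of tall_jar from where it was at the start of the episode below 0.03 m); the robot touches nothing.
It fails at once if a cheese on the board is shifted by more than 20 mm (distance of any of wheel, block from where it was at the start of the episode above 0.02 m).
It fails at once if the tall green-lidded jar is moved by more than 40 mm (distance of tall_jar from where it was at the start of the episode above 0.04 m).
It also fails if it takes over 109 s, if anything falls off the work surface, if the arm or the gripper's body presses on something with over 40 N, if the wrist force passes 120 N, or if a joint passes its speed limit or range.

## Working session

There is one attempt and no reset: what is moved stays moved. The work goes in short steps, Python scripts to look and compute and a tool call to move; the robot and the scene stay as the last step left them, time stands still between calls to the robot, and variables do not carry over. Pictures are saved under pics/ and viewed, and the job is handed in when it is done.

Besides the shell and the picture viewer there is one more tool, called after ">>>" as name(argument=value, ...), one argument or row to a line, values as JSON. play_rows: Moves the arm, as the interface text tells. Its arguments: {"type":"object","properties":{"deltas":{"type":"array"},"gripper":{"type":"number"},"force":{"type":"number"}},"required":["deltas"]}

```bash
ls; mkdir -p pics; python3 - <<'E'
from station import *
import cv2,numpy as np
print(sense()); print(grip_depth if not callable(grip_depth) else grip_depth())
for n in ["scene","side","wrist"]:
    m=camera_model(n); print(n,{k:(np.round(v,4).tolist()) for k,v in m.items() if k!='name'})
    cv2.imwrite(f"pics/{n}0.png",cv2.cvtColor(snapshot(n),cv2.COLOR_RGB2BGR))
E
```

```text
pics
{'t': 0.0, 'q': array([-1.78494371e-01,  5.28464568e-01,  1.43389984e+00,  2.48863279e-05,
        1.18137536e+00, -1.78541084e-01]), 'qd': array([-4.86704397e-04,  8.84998938e-04,  2.63001774e-05, -1.24264437e-03,
       -1.27814631e-03,  5.17466953e-04]), 'tau': array([ 2.50220628e-04, -4.42344439e+01, -1.78024775e+01, -2.06930472e-04,
        8.36740597e-03,  2.24214921e-05]), 'tcp_pos': array([6.24293633e-01, 1.67361784e-04, 2.30335369e-01]), 'tool_rot': array([-0.50043527,  0.50061861, -0.4993622 ,  0.49958277]), 'force': array([-0.10184562, -0.32767316, -0.38928234]), 'ft_torque': array([-0.00025091,  0.00162892,  0.01964465]), 'finger_gap': 0.9964886758110547}
0.0187
scene {'fx': 561.5523, 'fy': 561.5523, 'cx': 309.7023, 'cy': 237.709, 'camera_from_world': [[0.5813, -0.8136, -0.0062, -0.3419], [0.4756, 0.3336, 0.8139, -0.3148], [-0.6602, -0.4761, 0.5809, -1.0067], [0.0, 0.0, 0.0, 1.0]]}
side {'fx': 466.7571, 'fy': 466.7571, 'cx': 307.3159, 'cy': 239.1186, 'camera_from_world': [[0.9297, -0.368, -0.0155, -0.512], [0.2422, 0.5791, 0.7785, -0.1705], [-0.2775, -0.7275, 0.6275, -1.0165], [0.0, 0.0, 0.0, 1.0]]}
wrist {'fx': 384.994, 'fy': 384.994, 'cx': 316.2781, 'cy': 243.1148, 'camera_from_world': [[1.0, -0.0003, -0.0024, -0.6233], [-0.0004, 0.9506, -0.3105, 0.04], [0.0023, 0.3105, 0.9506, -0.38], [0.0, 0.0, 0.0, 1.0]]}
```

View pics/scene0.png

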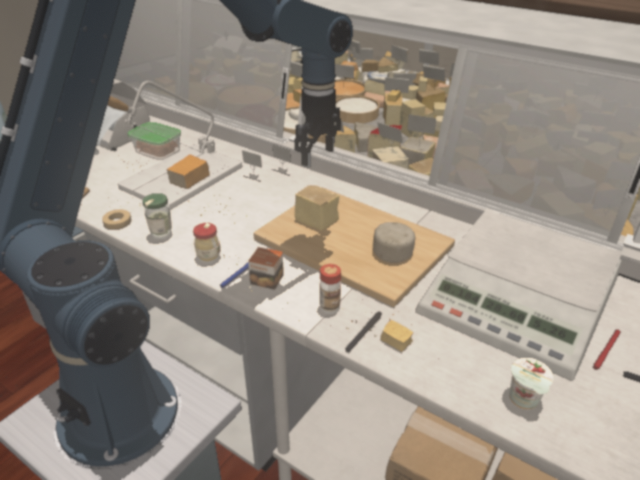

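View pics/side0.png

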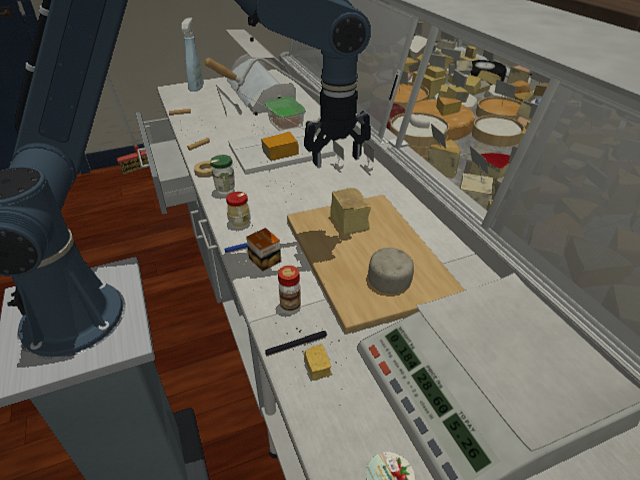

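View pics/wrist0.png

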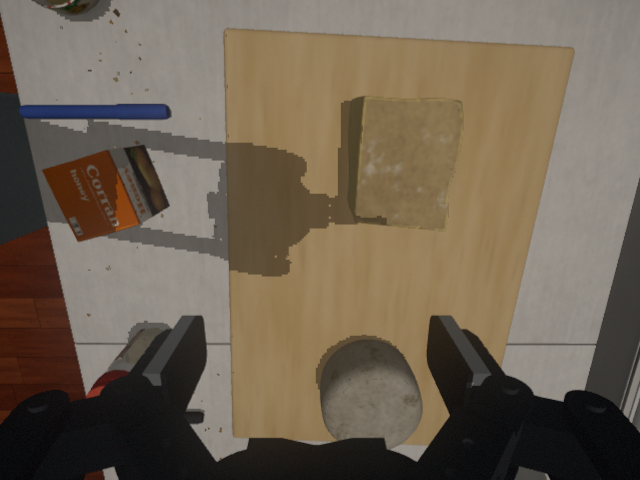

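The scene camera shows the carton (265,268), squat jar (207,242), slim jar (330,288), cut (397,335) and tall jar (157,215). On the board, the block is at (316,208) and the wheel at (394,242). The wrist view shows the board, the block top (410,160), the wheel (370,390) and the carton (105,195).

```bash
cat > h.py <<'E'
from station import *
import cv2,numpy as np
from scipy.spatial.transform import Rotation as R
def ray(m,u,v):
    T=np.array(m['camera_from_world']);Rc=T[:3,:3];c=-Rc.T@T[:3,3]
    d=np.array([(u-m['cx'])/m['fx'],-(v-m['cy'])/m['fy'],-1.]);d=Rc.T@d
    return c,d/np.linalg.norm(d)
def onz(m,u,v,z):
    c,d=ray(m,u,v);return c+d*(z-c[2])/d[2]
def tri(rs):
    A=np.zeros((3,3));b=np.zeros(3)
    for c,d in rs:
        P=np.eye(3)-np.outer(d,d);A+=P;b+=P@c
    x=np.linalg.solve(A,b);return x,[np.linalg.norm((np.eye(3)-np.outer(d,d))@(x-c)) for c,d in rs]
def proj(m,p):
    T=np.array(m['camera_from_world']);q=T[:3,:3]@np.array(p)+T[:3,3]
    return np.array([m['cx']+m['fx']*q[0]/-q[2],m['cy']-m['fy']*q[1]/-q[2]])
def delta(pos,yaw=None):
    """row (tool axes) to go to world pos with tool down; jaw dir (tool z) at world angle yaw"""
    s=sense();R0=R.from_quat(s['tool_rot']);
    d=R0.inv().apply(np.array(pos)-s['tcp_pos'])
    if yaw is None: w=np.zeros(3)
    else:
        best=None
        for y in (yaw,yaw+np.pi):
            z=np.array([np.cos(y),np.sin(y),0]);yy=np.array([0,0,-1.]);x=np.cross(yy,z)
            w=(R0.inv()*R.from_matrix(np.c_[x,yy,z])).as_rotvec()
            if best is None or np.linalg.norm(w)<np.linalg.norm(best):best=w
        w=best
    return np.round(np.r_[d,w],4)
def shot(n,name):
    m=camera_model(n);im=cv2.cvtColor(snapshot(n),cv2.COLOR_RGB2BGR);cv2.imwrite(f"pics/{name}.png",im)
    import pickle;pickle.dump(m,open(f"pics/{name}.pkl","wb"));return m,im
def load(name):
    import pickle;return pickle.load(open(f"pics/{name}.pkl","rb")),cv2.imread(f"pics/{name}.png")
E
python3 - <<'E'
from h import *
s=sense();print(s['t'],R.from_quat(s['tool_rot']).as_matrix().round(3))
print(ray(camera_model('wrist'),316,243))
import pickle
for n in['scene','side']: pickle.dump(camera_model(n),open(f'pics/{n}0.pkl','wb'))
pickle.dump(camera_model('wrist'),open('pics/wrist0.pkl','wb'))
S=camera_model('scene');D=camera_model('side')
for k,a,b in [('carton',(265,257),(263,240)),('slimcap',(330,268),(289,272)),('squatlid',(205,229),(236,198)),('cut',(397,328),(317,353)),('tall',(155,200),(221,160))]:
    print(k,tri([ray(S,*a),ray(D,*b)]))
print(delta([.45,-.1,.33],0),delta([.45,.0,.33],0))
E
```

```text
0.15 [[ 0.    -0.002  1.   ]
 [-1.     0.     0.   ]
 [-0.    -1.    -0.002]]
(array([0.62428112, 0.07975681, 0.37225902]), array([-0.002795  , -0.31030096, -0.95063426]))
carton (array([0.4467237 , 0.02312544, 0.06124157]), [np.float64(0.0009098919343396124), np.float64(0.0009098919343395974)])
slimcap (array([ 0.45214983, -0.1506508 ,  0.10482153]), [np.float64(0.001497401070774025), np.float64(0.0014974010707740632)])
squatlid (array([0.42642651, 0.18803265, 0.08506825]), [np.float64(0.0006005339513358111), np.float64(0.0006005339513358853)])
cut (array([ 0.44573718, -0.31678694,  0.03515977]), [np.float64(0.0019495199498344208), np.float64(0.0019495199498342167)])
tall (array([0.43036316, 0.36176512, 0.10443588]), [np.float64(0.0014770788637122774), np.float64(0.0014770788637119808)])
[ 0.1001 -0.0992 -0.1746  0.0017  0.     -0.0003] [ 1.000e-04 -9.920e-02 -1.746e-01  1.700e-03  0.000e+00 -3.000e-04]
```

>>> play_rows(
  deltas=[
    [-0.03,-0.025,-0.039,0,0,0],
    [-0.06,-0.05,-0.078,0,0,0],
    [-0.09,-0.075,-0.116,0,0,0],
    [-0.12,-0.1,-0.155,0,0,0],
    [-0.12,-0.1,-0.155,0,0,0],
    [-0.12,-0.1,-0.155,0,0,0],
  ],
)

```text
t: 0.75
tcp_pos: [0.4688, 0.1214, 0.3329]
tool_rot: [-0.5, 0.499, -0.5, 0.501]
force: [0.3, 0.6, 0.4]
finger_gap: 0.998
```

```bash
python3 - <<'E'
from h import *
s=sense();print(s['t'],s['tcp_pos']);shot('wrist','wA')
E
```

```text
0.75 [0.46879415 0.12136424 0.33286281]
```

>>> play_rows(
  deltas=[
    [0.05,0,0,0,0,0],
    [0.1,0,0,0,0,0],
    [0.15,0,0,0,0,0],
    [0.18,0,0,0,0,0],
    [0.18,0,0,0,0,0],
    [0.18,0,0,0,0,0],
  ],
)

```text
t: 1.4
tcp_pos: [0.4704, -0.0616, 0.33]
tool_rot: [-0.499, 0.502, -0.5, 0.499]
force: [-0.3, 0.1, 0.3]
finger_gap: 0.999
```

```bash
python3 - <<'E'
from h import *
s=sense();print(s['t'],s['tcp_pos']);shot('wrist','wB')
E
```

```text
1.4 [ 0.47039177 -0.06156068  0.33004412]
```

>>> play_rows(
  deltas=[
    [0.05,0,0,0,0,0],
    [0.1,0,0,0,0,0],
    [0.15,0,0,0,0,0],
    [0.17,0,0,0,0,0],
    [0.17,0,0,0,0,0],
    [0.17,0,0,0,0,0],
  ],
)

```text
t: 2.05
tcp_pos: [0.4701, -0.2289, 0.3306]
tool_rot: [-0.5, 0.501, -0.499, 0.5]
force: [0.4, -0.0, 0.6]
finger_gap: 0.999
```

```bash
python3 - <<'E'
from h import *
s=sense();print(s['t'],s['tcp_pos']);shot('wrist','wC');
ims=[cv2.resize(cv2.imread(f'pics/w{c}.png'),(400,300)) for c in 'ABC']
shot('scene','sC');shot('side','dC')
E
```

```text
2.05 [ 0.4700653  -0.22885734  0.3306315 ]
```

View pics/wA.png

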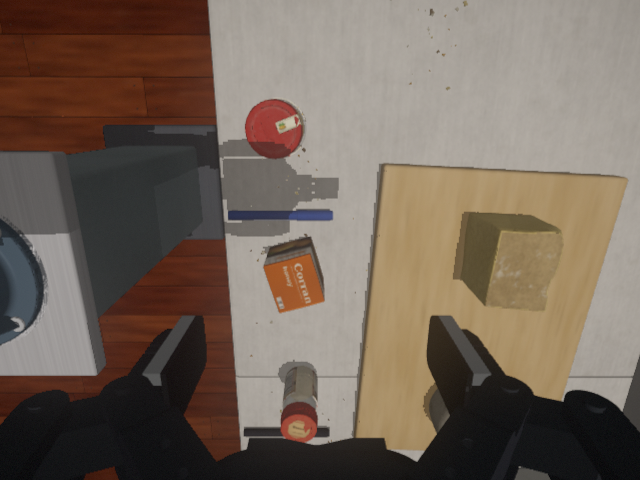

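View pics/wB.png

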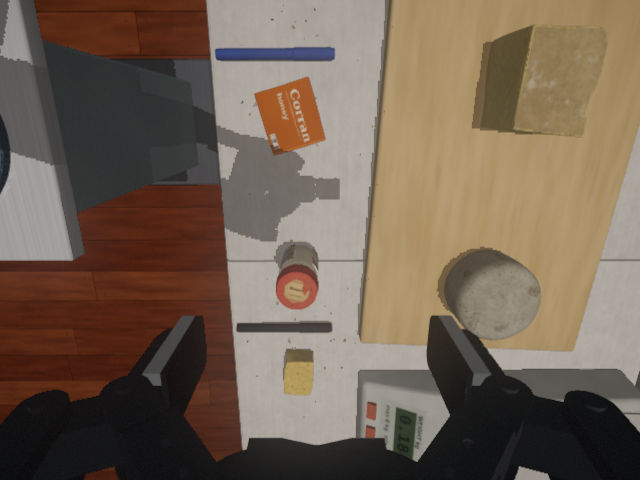

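View pics/wC.png

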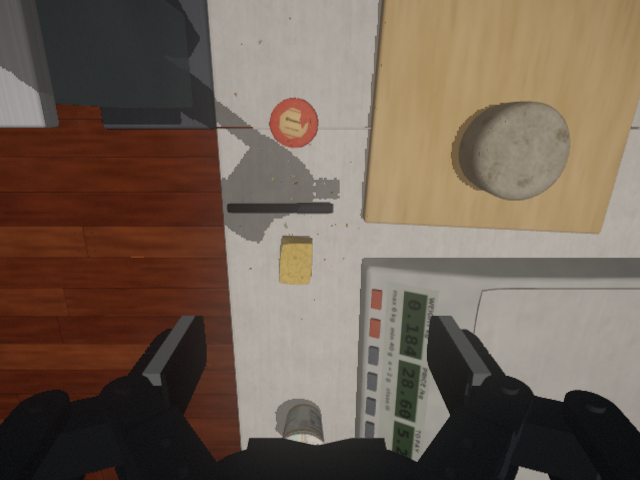

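Wrist A shows the squat lid (274,129), carton top (296,280) and block top (525,267). B shows the carton top (290,115), slim cap (297,289) and wheel top (495,295). C shows the slim cap (294,122), cut top (296,264) and wheel top (520,150). Next I measure with masks.

```bash
cat > meas.py <<'E'
from h import *
def blob(im,lo,hi,roi,close=5):
    x0,y0,x1,y1=roi
    h=cv2.cvtColor(im,cv2.COLOR_BGR2HSV);m=np.zeros(h.shape[:2],np.uint8)
    m[y0:y1,x0:x1]=cv2.inRange(h,np.array(lo),np.array(hi))[y0:y1,x0:x1]
    k=np.ones((close,close),np.uint8);m=cv2.morphologyEx(m,cv2.MORPH_CLOSE,k);m=cv2.morphologyEx(m,cv2.MORPH_OPEN,np.ones((3,3),np.uint8))
    cs,_=cv2.findContours(m,cv2.RETR_EXTERNAL,cv2.CHAIN_APPROX_NONE);c=max(cs,key=cv2.contourArea)
    return cv2.convexHull(c)
E
python3 - <<'E'
from meas import *
vis={c:load('w'+c)[1].copy() for c in 'ABC'}
for c,pts in {'A':[(296,290),(305,255),(525,267),(480,260),(274,140),(300,385)],'B':[(270,100),(495,295),(297,290),(315,300),(298,360),(298,380),(560,80),(500,80)],'C':[(296,264),(296,240),(520,150),(470,160),(300,130)]}.items():
    h=cv2.cvtColor(vis[c],cv2.COLOR_BGR2HSV)
    for p in pts: print(c,p,h[p[1],p[0]])
E
```

```text
A (296, 290) [ 11 183 160]
A (305, 255) [ 11 181 145]
A (525, 267) [ 18 104 145]
A (480, 260) [ 21 110  88]
A (274, 140) [  2 165 151]
A (300, 385) [ 20  50 107]
B (270, 100) [ 12 193 164]
B (495, 295) [ 18  46 143]
B (297, 290) [ 17 103 141]
B (315, 300) [ 12  34 174]
B (298, 360) [ 19  96 101]
B (298, 380) [ 22 123 176]
B (560, 80) [ 19 104 145]
B (500, 80) [ 21 117  87]
C (296, 264) [ 21 120 170]
C (296, 240) [ 20  99 103]
C (520, 150) [ 20  46 143]
C (470, 160) [19 71 79]
C (300, 130) [ 18  99 183]
```

```bash
python3 - <<'E'
from meas import *
V={c:load('w'+c) for c in 'ABC'}; V['0']=(load('wrist0'))
def cor(c,p):
    g=cv2.cvtColor(V[c][1],cv2.COLOR_BGR2GRAY)
    q=cv2.cornerSubPix(g,np.float32([[p]]),(5,5),(-1,-1),(3,50,.01))[0,0];return q
P={}
for name,l in {'FL':[('A',(384,165)),('0',(224,28))],'BL':[('A',(626,178)),('0',(574,47))],'FR':[('B',(361,343)),('C',(364,221))],'BR':[('B',(575,351)),('C',(602,233))]}.items():
    q=[cor(*a) for a in l]; x,e=tri([ray(V[a[0]][0],*k) for a,k in zip(l,q)])
    z=[onz(V[a[0]][0],*k,.024)[:2].round(4) for a,k in zip(l,q)]
    print(name,[k.round(1) for k in q],x.round(4),np.round(e,4),z);P[name]=np.mean(z,0)
for a,b in [('FL','FR'),('BL','BR'),('FL','BL'),('FR','BR')]:
    d=P[b]-P[a];print(a,b,np.linalg.norm(d),np.arctan2(d[1],d[0]))
print('centre',np.mean(list(P.values()),0))
def quad(c,h):
    r=cv2.minAreaRect(h);return r
def pl(c,h,z):
    w=np.float32([onz(V[c][0],*p[0],z)[:2]*1000 for p in h]);r=cv2.minAreaRect(w);return r
# carton top
print('carton');
cs=[]
for c,roi in [('A',(240,220,350,330)),('B',(240,60,350,170)),('0',(20,120,200,260))]:
    h=blob(V[c][1],(5,140,100),(16,255,255),roi,9);print(c,pl(c,h,.07));cs.append((c,cv2.minAreaRect(h)))
print(tri([ray(V[c][0],*r[0]) for c,r in cs[:2]]))
print('cut')
cs=[]
for c,roi in [('B',(260,330,340,420)),('C',(260,220,340,300))]:
    h=blob(V[c][1],(15,85,125),(28,255,255),roi);print(c,pl(c,h,.031),cv2.minAreaRect(h));cs.append((c,cv2.minAreaRect(h)))
print(tri([ray(V[c][0],*r[0]) for c,r in cs]))
print('slim')
cs=[]
for c,roi in [('A',(260,350,340,440)),('B',(260,230,340,330)),('C',(250,80,340,160))]:
    h=blob(V[c][1],(0,130,100),(9,255,255),roi,15)
    h2=h; print(c,cv2.minEnclosingCircle(h),pl(c,h,.106));cs.append((c,cv2.minEnclosingCircle(h)))
print(tri([ray(V[c][0],*r[0]) for c,r in cs[1:]]))
print('squat')
h=blob(V['A'][1],(0,130,80),(9,255,255),(230,80,320,170),15);print(cv2.minEnclosingCircle(h),pl('A',h,.086))
print('block')
cs=[]
for c,roi in [('A',(450,190,600,330)),('B',(460,0,620,150)),('0',(330,80,490,240))]:
    h=blob(V[c][1],(12,80,115),(26,255,255),roi,3);print(c,cv2.minAreaRect(h),pl(c,h,.103))
E
```

```text
FL [array([379.8, 163.7], dtype=float32), array([225.2,  27.6], dtype=float32)] [0.5459 0.15   0.0089] [0.0018 0.0018] [array([0.5423, 0.1503]), array([0.5503, 0.1484])]
BL [array([628.1, 178.9], dtype=float32), array([573.7,  47.6], dtype=float32)] [0.8328 0.1336 0.0252] [0.0001 0.0001] [array([0.8338, 0.1334]), array([0.8334, 0.1337])]
FR [array([360.5, 341.8], dtype=float32), array([364.1, 220.8], dtype=float32)] [ 0.5271 -0.2672  0.0233] [0.0004 0.0004] [array([ 0.5274, -0.2668]), array([ 0.5266, -0.267 ])]
BR [array([571.9, 351. ], dtype=float32), array([598.7, 233.7], dtype=float32)] [ 0.8148 -0.2841  0.0202] [0. 0.] [array([ 0.812 , -0.2816]), array([ 0.812, -0.283])]
FL FR 0.41669719521494264 -1.6171295091996067
BL BR 0.4164105936452626 -1.6226914960527588
FL BL 0.2877341307526794 -0.05493943682771456
FR BR 0.2854157669085576 -0.05398258927704645
centre [ 0.679725 -0.066575]
carton
A ((443.6043395996094, 20.079240798950195), (55.51568603515625, 61.29161071777344), 15.967220306396484)
B ((443.69189453125, 18.610273361206055), (55.28888702392578, 60.862937927246094), 15.8146028
[... 1255 characters left out ...]
977539062), 29.215999603271484) ((426.8680725097656, 189.99000549316406), (54.162200927734375, 52.895938873291016), 0.13171866536140442)
block
A ((524.4999389648438, 259.4999694824219), (138.99996948242188, 148.99996948242188), 90.0) ((681.42041015625, 57.51518630981445), (164.85540771484375, 153.54425048828125), 0.12019605934619904)
B ((539.5, 74.49998474121094), (158.99996948242188, 148.99996948242188), -0.0) ((670.8033447265625, 49.975074768066406), (121.19132232666016, 161.9821014404297), 89.79441833496094)
0 ((409.5, 159.49996948242188), (158.99996948242188, 158.99996948242188), 90.0) ((691.4047241210938, 48.8380241394043), (117.57997131347656, 107.72493743896484), 0.019982749596238136)
```

```bash
python3 - <<'E'
from meas import *
V={c:load('w'+c) for c in 'ABC'}; V['0']=(load('wrist0'))
print(onz(V['A'][0],384,165,.024))
for c,pts in {'0':[(364,96),(463,100),(444,229),(357,220)],'A':[(500,228),(561,231),(547,309),(487,304)],'B':[(529,28),(606,29),(585,136),(514,131)]}.items():
    w=np.array([onz(V[c][0],*p,.103)[:2] for p in pts]);print(w.round(3).tolist(),w.mean(0))
for c,roi in [('B',(430,240,550,345)),('C',(440,90,580,205))]:
    h=blob(V[c][1],(0,0,90),(35,72,255),roi,5); r=cv2.fitEllipse(h);print(r,onz(V[c][0],*r[0],.054))
    im=V[c][1].copy();cv2.drawContours(im,[h],-1,(0,0,255),1);
    if c=='B':
        for p in [(529,28),(606,29),(585,136),(514,131)]:cv2.circle(im,p,2,(0,255,0),1)
    cv2.imwrite(f'pics/chk{c}.png',im[:,380:] if c=='B' else im[:,380:])
cv2.imwrite('pics/chk.png',cv2.resize(np.hstack([cv2.imread('pics/chkB.png'),cv2.imread('pics/chkC.png')]),(780,560)))
E
```

```text
[0.54718509 0.14879309 0.024     ]
[[0.655, 0.093], [0.72, 0.091], [0.716, 0.003], [0.653, 0.009]] [0.68610478 0.04886379]
[[0.653, 0.096], [0.715, 0.093], [0.718, 0.005], [0.652, 0.011]] [0.68459179 0.05128966]
[[0.651, 0.09], [0.717, 0.089], [0.717, 0.001], [0.651, 0.006]] [0.68414619 0.04625739]
((497.306640625, 300.00128173828125), (76.75267791748047, 91.0716552734375), 55.127342224121094) [ 0.6856163  -0.19057057  0.054     ]
((521.6376953125, 150.4119873046875), (89.8030776977539, 104.97217559814453), 40.52405548095703) [ 0.68669037 -0.18210333  0.054     ]
```

View pics/chk.png

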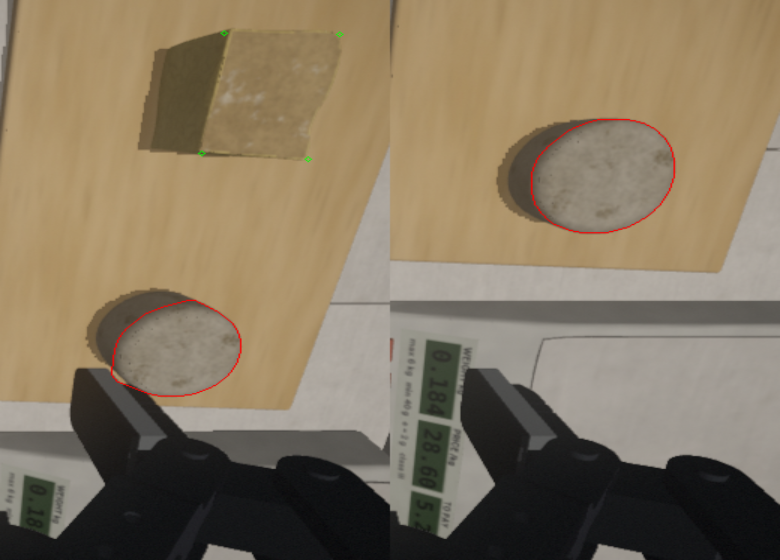

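Board centre comes out at (0.680,-0.067) with yaw -0.052, and the block fits it to about 1 mm. The wheel's lit part also agrees in y. I start with the carton.

```bash
python3 - <<'E'
from h import *
print(delta([.4436,.0192,.20],.278))
E
```

```text
[-0.2472  0.1314 -0.0258  0.0004 -0.2756 -0.0009]
```

>>> play_rows(
  deltas=[
    [-0.041,0.01,-0.004,0,-0.046,0],
    [-0.082,0.03,-0.009,0,-0.092,0],
    [-0.123,0.05,-0.013,0,-0.138,0],
    [-0.164,0.075,-0.017,0,-0.184,0],
    [-0.205,0.1,-0.021,0,-0.23,0],
    [-0.247,0.131,-0.026,0,-0.276,0],
    [-0.247,0.131,-0.026,0,-0.276,0],
    [-0.247,0.131,-0.026,0,-0.276,0],
  ],
)

```text
t: 3.0
tcp_pos: [0.4432, 0.019, 0.2]
tool_rot: [0.565, -0.426, 0.425, -0.565]
force: [-0.7, 0.5, 1.1]
finger_gap: 1.004
```

```bash
python3 - <<'E'
from h import *
print(sense()['t'],delta([.4436,.0192,.023],.278))
E
```

```text
3.0 [-0.      0.177   0.0007  0.0012  0.0023 -0.0004]
```

>>> play_rows(
  deltas=[
    [0,0.045,0,0,0,0],
    [0,0.09,0,0,0,0],
    [0,0.13,0,0,0,0],
    [0,0.16,0,0,0,0],
    [0,0.177,0,0,0,0],
    [0,0.177,0,0,0,0],
  ],
)

```text
t: 3.6
tcp_pos: [0.4447, 0.016, 0.0221]
tool_rot: [0.564, -0.427, 0.427, -0.564]
force: [-0.0, -0.5, 0.0]
finger_gap: 1.0
```

>>> play_rows(
  deltas=[
    [0,0,0,0,0,0],
    [0,0,0,0,0,0],
    [0,0,0,0,0,0],
    [0,0,0,0,0,0],
    [0,0,0,0,0,0],
    [0,-0.01,0,0,0,0],
    [0,-0.03,0,0,0,0],
    [0,-0.06,0,0,0,0],
    [0,-0.1,0,0,0,0],
    [0,-0.14,0,0,0,0],
    [0,-0.14,0,0,0,0],
  ],
  gripper=0.03,
  force=35,
)

```text
t: 4.7
tcp_pos: [0.4468, 0.0167, 0.1682]
tool_rot: [-0.562, 0.423, -0.43, 0.566]
force: [0.9, -0.5, -1.1]
finger_gap: 0.661
```

```bash
python3 - <<'E'
from h import *
print(sense()['t'],sense()['tcp_pos'],delta([.6803,-.0668,.163],-.052))
shot('side','d1');shot('wrist','w1')
E
```

```text
4.7 [0.44682506 0.01672153 0.16822607] [ 0.144   0.008   0.2017 -0.0107  0.3284  0.0035]
```

View pics/w1.png

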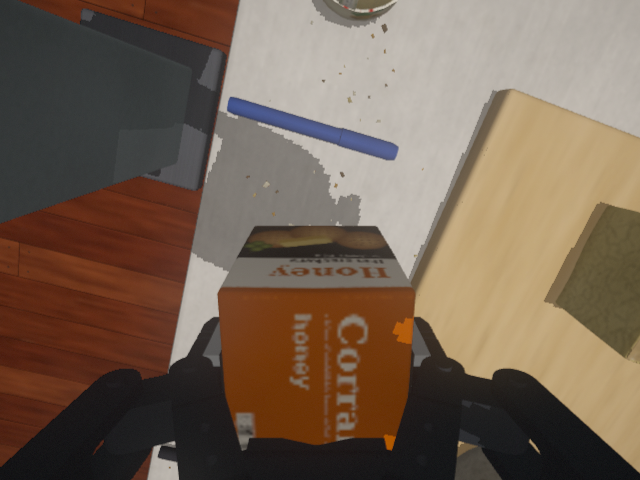

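Carton held squarely: its top spans columns 220–412, centred on column 316. I carry it to the board.

>>> play_rows(
  deltas=[
    [0.02,0,0.028,0,0.046,0],
    [0.048,0.002,0.067,0,0.11,0],
    [0.076,0.004,0.106,0,0.17,0],
    [0.104,0.006,0.146,0,0.236,0],
    [0.13,0.008,0.18,0,0.29,0],
    [0.144,0.008,0.202,0,0.328,0],
    [0.144,0.008,0.202,0,0.328,0],
    [0.144,0.008,0.202,0,0.328,0],
  ],
)

```text
t: 5.6
tcp_pos: [0.6756, -0.066, 0.1521]
tool_rot: [-0.488, 0.515, -0.511, 0.486]
force: [-0.7, 0.7, -1.7]
finger_gap: 0.657
```

```bash
python3 - <<'E'
from h import *
for i in range(3):print(sense()['t'],sense()['tcp_pos'],delta([.6803,-.0668,.047],-.052))
m,im=shot('wrist','w2')
E
```

```text
5.6 [ 0.67555792 -0.06601106  0.15212862] [ 0.0007  0.1051  0.0055  0.0064  0.0002 -0.0015]
5.6 [ 0.67555792 -0.06601106  0.15212862] [ 0.0007  0.1051  0.0055  0.0064  0.0002 -0.0015]
5.6 [ 0.67555792 -0.06601106  0.15212862] [ 0.0007  0.1051  0.0055  0.0064  0.0002 -0.0015]
```

View pics/w2.png

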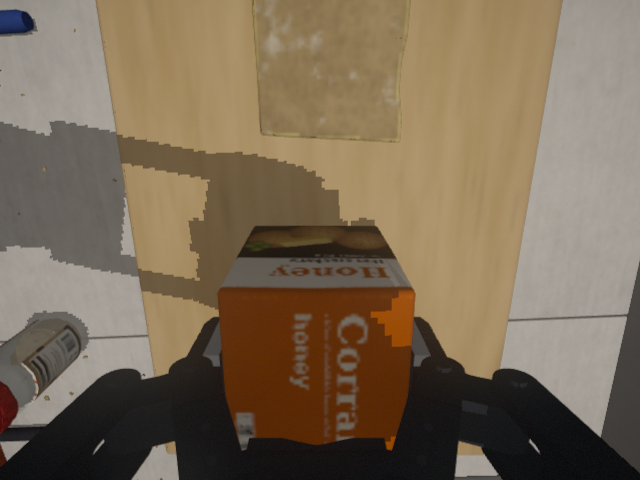

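>>> play_rows(
  deltas=[
    [0,0.03,0.004,0,0,0],
    [0,0.06,0.004,0,0,0],
    [0,0.085,0.004,0,0,0],
    [0,0.096,0.004,0,0,0],
    [0,0.1,0.004,0,0,0],
    [0,0.1,0.004,0,0,0],
    [0,0.1,0.004,0,0,0],
  ],
)

```text
t: 6.35
tcp_pos: [0.6824, -0.0668, 0.0568]
tool_rot: [0.486, -0.512, 0.514, -0.487]
force: [-0.1, -0.3, -1.4]
finger_gap: 0.66
```

```bash
python3 - <<'E'
from h import *
print(sense()['t'],sense()['force'],sense()['tcp_pos'],delta([.6803,-.0668,.047],-.052))
E
```

```text
6.35 [-0.08450383 -0.29725423 -1.4053117 ] [ 0.68244166 -0.06683143  0.05680386] [ 0.0001  0.0098 -0.0022 -0.0025  0.0001  0.0005]
```

>>> play_rows(
  deltas=[
    [0,0.003,-0.001,0,0,0],
    [0,0.006,-0.001,0,0,0],
    [0,0.007,-0.001,0,0,0],
    [0,0.007,-0.001,0,0,0],
  ],
)

```text
t: 6.75
tcp_pos: [0.6806, -0.0666, 0.0489]
tool_rot: [0.487, -0.513, 0.513, -0.487]
force: [-1.0, 0.6, 1.5]
finger_gap: 0.663
```

>>> play_rows(
  deltas=[
    [0,0.001,0,0,0,0],
    [0,0.001,0,0,0,0],
  ],
)

```text
t: 6.95
tcp_pos: [0.6806, -0.0666, 0.0489]
tool_rot: [0.487, -0.513, 0.513, -0.487]
force: [-2.5, 0.5, 7.5]
finger_gap: 0.657
```

Contact (7.5 N up). Release, then retreat.

>>> play_rows(
  deltas=[
    [0,0,0,0,0,0],
    [0,0,0,0,0,0],
    [0,0,0,0,0,0],
    [0,0,0,0,0,0],
    [0,-0.02,0,0,0,0],
    [0,-0.06,0,0,0,0],
    [0,-0.11,0,0,0,0],
    [0,-0.16,0,0,0,0],
    [0,-0.21,0,0,0,0],
    [0,-0.26,0,0,0,0],
    [0,-0.26,0,0,0,0],
    [0,-0.26,0,0,0,0],
  ],
  gripper=0.085,
)

```text
t: 8.15
tcp_pos: [0.6811, -0.0667, 0.3093]
tool_rot: [0.486, -0.512, 0.514, -0.488]
force: [-0.4, -0.5, -1.4]
finger_gap: 0.995
```

```bash
python3 - <<'E'
from h import *
print(sense()['t'],sense()['tcp_pos'],delta([.67,-.17,.31],0))
m,im=shot('wrist','w3');
E
```

```text
8.15 [ 0.68114167 -0.06674186  0.30925692] [ 0.1037 -0.0007 -0.0058 -0.0037 -0.0519  0.0009]
```

View pics/w3.png

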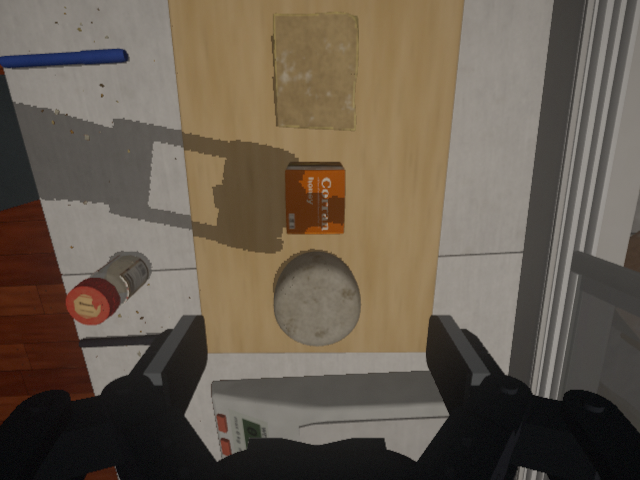

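Carton, block and wheel are in line, with the carton top at (315,200). Measuring.

```bash
python3 - <<'E'
from meas import *
m,im=load('w3');C=np.array([.6803,-.0668]);a=-.052;M=np.array([[np.cos(a),np.sin(a)],[-np.sin(a),np.cos(a)]])
def b(p):return (M@(np.array(p)-C)).round(4)
h=blob(im,(5,140,50),(16,255,255),(270,150,360,245),9)
w=np.float32([onz(m,*p[0],.094)[:2]*1000 for p in h]);r=cv2.minAreaRect(w);print('carton',r,b(np.array(r[0])/1000))
w=np.mean([onz(m,*p,.103)[:2] for p in [(275,13),(358,12),(352,130),(276,128)]],0);print('block',w,b(w))
h=blob(im,(0,0,60),(40,72,255),(262,252,372,350),5);r=cv2.fitEllipse(h);print(r,cv2.boundingRect(h))
w=onz(m,*r[0],.06)[:2];print('wheel',w,b(w))
E
```

```text
carton ((680.1104736328125, -60.37697219848633), (68.6139907836914, 55.96957015991211), 86.98516845703125) [-0.0005  0.0064]
block [0.68643636 0.0472919 ] [0.0002 0.1143]
((316.55255126953125, 299.6263427734375), (86.6930160522461, 94.12293243408203), 176.4077606201172) (274, 252, 86, 94)
wheel [ 0.67579124 -0.18181649] [ 0.0015 -0.1151]
```

```bash
python3 - <<'E'
from h import *
print(sense()['t'],delta([.4434,-.319,.18],0))
E
```

```text
8.2 [ 2.645e-01  1.270e-01 -2.231e-01  9.000e-04 -5.200e-02 -2.000e-04]
```

>>> play_rows(
  deltas=[
    [0.03,0.01,-0.025,0,-0.007,0],
    [0.063,0.025,-0.053,0,-0.013,0],
    [0.096,0.04,-0.081,0,-0.02,0],
    [0.129,0.055,-0.109,0,-0.026,0],
    [0.162,0.07,-0.137,0,-0.033,0],
    [0.195,0.085,-0.165,0,-0.04,0],
    [0.228,0.1,-0.193,0,-0.046,0],
    [0.264,0.127,-0.223,0,-0.052,0],
    [0.264,0.127,-0.223,0,-0.052,0],
    [0.264,0.127,-0.223,0,-0.052,0],
  ],
  gripper=0.07,
)

```text
t: 9.2
tcp_pos: [0.4421, -0.3181, 0.1777]
tool_rot: [-0.499, 0.503, -0.499, 0.499]
force: [-0.4, -0.8, 0.1]
finger_gap: 0.82
```

```bash
python3 - <<'E'
from meas import *
print(sense()['t'],sense()['tcp_pos'],delta([.4434,-.319,.005],0))
m,im=shot('wrist','w4')
E
```

```text
9.2 [ 0.44208349 -0.31811696  0.17771741] [ 0.0017  0.1727  0.002   0.0041 -0.0032 -0.005 ]
```

View pics/w4.png

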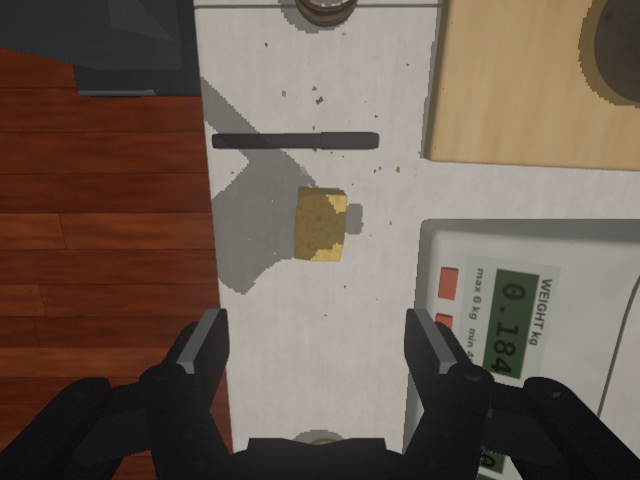

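Cut top corners at about (299,191), (347,194), (341,262), (293,259), a slight yaw.

```bash
python3 - <<'E'
from meas import *
m,im=load('w4')
w=np.float32([onz(m,*p,.031)[:2]*1000 for p in [(299,191),(347,194),(341,262),(293,259)]]);print(w,w.mean(0),cv2.minAreaRect(w))
print(delta([.4434,-.319,.005],-.075))
E
```

```text
[[ 427.98917 -290.66483]
 [ 464.27765 -293.04816]
 [ 460.6258  -347.95728]
 [ 422.252   -345.3296 ]] [ 443.78613 -319.24997] ((443.31866455078125, -319.1925964355469), (55.03031921386719, 38.46363830566406), 86.08272552490234)
[ 0.0016  0.1738  0.0003  0.0023  0.0737 -0.0031]
```

>>> play_rows(
  deltas=[
    [0.001,0.045,0.001,0,0.037,0],
    [0.001,0.09,0.001,0,0.072,0],
    [0.001,0.13,0.001,0,0.072,0],
    [0.001,0.16,0.001,0,0.072,0],
    [0.001,0.173,0.001,0,0.072,0],
    [0.001,0.173,0.001,0,0.072,0],
    [0.001,0.173,0.001,0,0.072,0],
  ],
)

```text
t: 9.95
tcp_pos: [0.4464, -0.3197, 0.0082]
tool_rot: [0.482, -0.517, 0.518, -0.482]
force: [0.4, -1.7, -0.4]
finger_gap: 0.821
```

>>> play_rows(
  deltas=[
    [0,0,0,0,0,0],
    [0,0,0,0,0,0],
    [0,0,0,0,0,0],
    [0,0,0,0,0,0],
    [0,0,0,0,0,0],
    [0,-0.01,0,0,0,0],
    [0,-0.04,0,0,0,0],
    [0,-0.08,0,0,0,0],
    [0,-0.13,0,0,0,0],
    [0,-0.18,0,0,0,0],
    [0,-0.21,0,0,0,0],
    [0,-0.21,0,0,0,0],
  ],
  gripper=0.02,
  force=30,
)

```text
t: 11.15
tcp_pos: [0.4473, -0.3219, 0.2232]
tool_rot: [0.482, -0.513, 0.522, -0.482]
force: [0.4, -1.3, -1.2]
finger_gap: 0.458
```

>>> play_rows(
  deltas=[
    [0,0,0,0,0,0],
    [0,0,0,0,0,0],
  ],
)

```text
t: 11.35
tcp_pos: [0.4441, -0.3187, 0.2162]
tool_rot: [-0.482, 0.519, -0.517, 0.482]
force: [-1.0, 0.4, -0.9]
finger_gap: 0.455
```

```bash
python3 - <<'E'
from meas import *
print(sense()['t'],sense()['tcp_pos'],delta([.6803,-.0635,.215],-.052))
m,im=shot('wrist','w5')
E
```

```text
11.35 [ 0.44412791 -0.31869166  0.21616642] [-0.2716  0.0012  0.2172  0.0023 -0.0202 -0.0022]
```

View pics/w5.png

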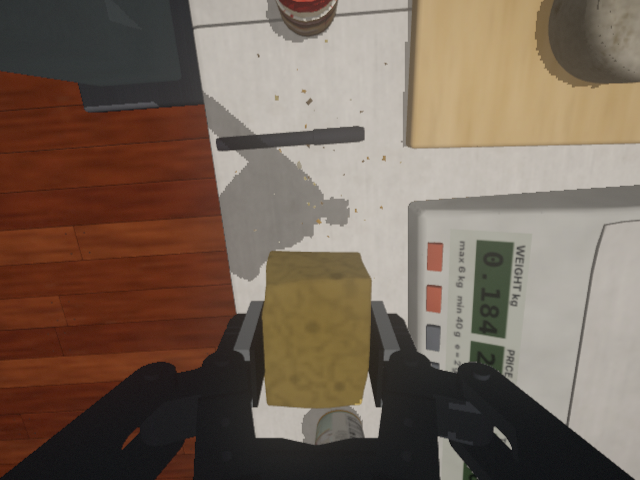

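Cut held squarely; its top spans rows 283–407 and columns 268–366. I check its offset from the TCP.

```bash
python3 - <<'E'
from meas import *
m,im=load('w5');s=sense()
w=np.mean([onz(m,*p,.242) for p in [(270,283),(370,283),(362,407),(269,407)]],0);print(w,R.from_quat(s['tool_rot']).inv().apply(w-s['tcp_pos']))
E
```

```text
[ 0.44439985 -0.31556953  0.242     ] [-3.20888440e-03 -2.62519430e-02 -9.04052672e-06]
```

>>> play_rows(
  deltas=[
    [-0.022,0,0.018,0,0,0],
    [-0.056,0,0.045,0,0,0],
    [-0.09,0,0.072,0,-0.01,0],
    [-0.124,0,0.099,0,-0.02,0],
    [-0.158,0,0.126,0,-0.02,0],
    [-0.192,0,0.153,0,-0.02,0],
    [-0.226,0,0.18,0,-0.02,0],
    [-0.252,0,0.202,0,-0.02,0],
    [-0.27,0.001,0.217,0,-0.02,0],
    [-0.27,0.001,0.217,0,-0.02,0],
    [-0.27,0.001,0.217,0,-0.02,0],
    [-0.27,0.001,0.217,0,-0.02,0],
  ],
)

```text
t: 12.6
tcp_pos: [0.6798, -0.0667, 0.2149]
tool_rot: [-0.487, 0.514, -0.512, 0.486]
force: [0.6, 0.0, -1.4]
finger_gap: 0.458
```

```bash
python3 - <<'E'
from meas import *
print(sense()['t'],sense()['tcp_pos'],delta([.6803,-.0650,.108],-.052))
shot('side','d6');a=cv2.imread('pics/d6.png')[150:330,250:470];shot('scene','s6');b=cv2.imread('pics/s6.png')[150:330,250:470]
cv2.imwrite('pics/c6.png',cv2.resize(np.hstack([a,b]),None,fx=1.8,fy=1.8))
E
```

```text
12.6 [ 0.67976744 -0.06670819  0.21493821] [-0.0017  0.1069  0.0008  0.0031 -0.0008 -0.0002]
```

View pics/c6.png

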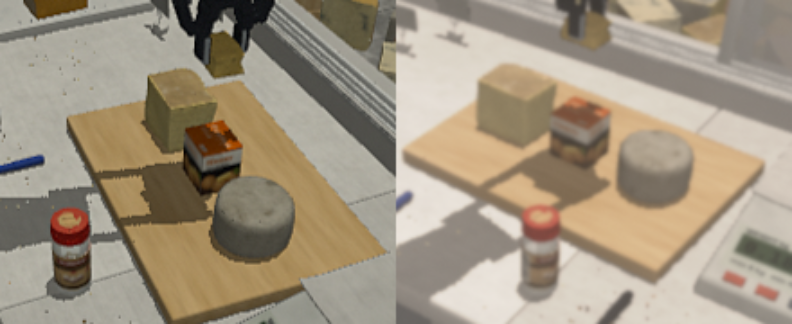

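The carton stands between the cheeses with the cut held above it. Lowering.

>>> play_rows(
  deltas=[
    [-0.001,0.03,0.001,0,0,0],
    [-0.001,0.065,0.001,0,0,0],
    [-0.001,0.09,0.001,0,0,0],
    [-0.001,0.105,0.001,0,0,0],
    [-0.001,0.107,0.001,0,0,0],
    [-0.001,0.107,0.001,0,0,0],
    [-0.001,0.107,0.001,0,0,0],
  ],
)

```text
t: 13.4
tcp_pos: [0.6833, -0.0656, 0.1111]
tool_rot: [0.486, -0.512, 0.514, -0.487]
force: [-0.5, -0.7, -0.4]
finger_gap: 0.455
```

>>> play_rows(
  deltas=[
    [0,0.002,0,0,0,0],
    [0,0.004,0,0,0,0],
    [0,0.005,0,0,0,0],
    [0,0.005,0,0,0,0],
  ],
)

```text
t: 13.8
tcp_pos: [0.682, -0.065, 0.1043]
tool_rot: [-0.487, 0.513, -0.513, 0.487]
force: [-1.0, -1.1, -1.1]
finger_gap: 0.454
```

>>> play_rows(
  deltas=[
    [0,0.002,0,0,0,0],
    [0,0.003,0,0,0,0],
    [0,0.003,0,0,0,0],
  ],
)

```text
t: 14.1
tcp_pos: [0.6825, -0.0651, 0.1031]
tool_rot: [0.487, -0.512, 0.513, -0.487]
force: [-1.8, 0.2, 7.3]
finger_gap: 0.451
```

>>> play_rows(
  deltas=[
    [0,0.001,0,0,0,0],
    [0,0.001,0,0,0,0],
  ],
)

```text
t: 14.3
tcp_pos: [0.6825, -0.0651, 0.1032]
tool_rot: [0.487, -0.512, 0.513, -0.487]
force: [-4.5, 1.0, 11.8]
finger_gap: 0.451
```

>>> play_rows(
  deltas=[
    [0,-0.001,0,0,0,0],
    [0,-0.001,0,0,0,0],
    [0,-0.001,0,0,0,0],
    [0,-0.001,0,0,0,0],
    [0,-0.02,0,0,0,0],
    [0,-0.06,0,0,0,0],
    [0,-0.1,0,0,0,0],
    [0,-0.15,0,0,0,0],
    [0,-0.2,0,0,0,0],
    [0,-0.2,0,0,0,0],
    [0,-0.2,0,0,0,0],
    [0,-0.2,0,0,0,0],
  ],
  gripper=0.065,
)

```text
t: 15.5
tcp_pos: [0.681, -0.0648, 0.2984]
tool_rot: [-0.488, 0.514, -0.512, 0.486]
force: [-0.3, -0.7, -0.4]
finger_gap: 0.763
```

```bash
python3 - <<'E'
from meas import *
print(sense()['t'],sense()['tcp_pos'],delta([.448,-.153,.22],np.pi/2-.052))
m,im=shot('wrist','w7')
shot('side','d7');a=cv2.imread('pics/d7.png')[150:330,250:470];
cv2.imwrite('pics/c7.png',np.hstack([cv2.resize(im[60:400,140:460],None,fx=1.2,fy=1.2),cv2.resize(a,(390,408))]))
h=cv2.cvtColor(im,cv2.COLOR_BGR2HSV)
E
```

```text
15.5 [ 0.68096023 -0.06477689  0.2983963 ] [ 0.1003  0.0792 -0.2278  0.0023 -1.5708 -0.0034]
```

View pics/c7.png

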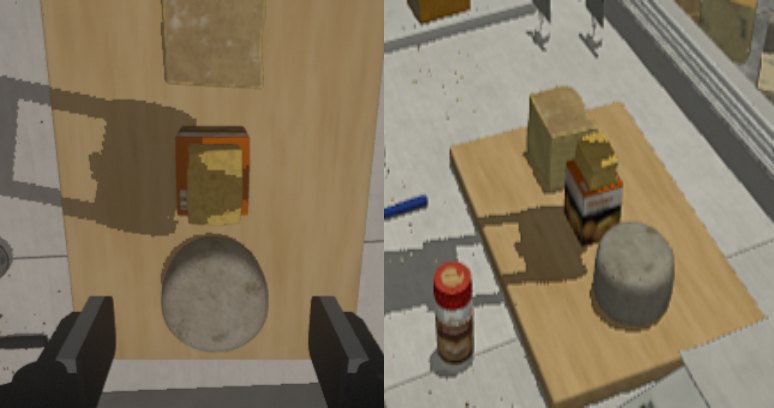

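The cut's top is at about (187–243, 149–224) in the crop and looks displaced toward the wheel. I measure it at its height.

```bash
python3 - <<'E'
from meas import *
m,im=load('w7')
z=cv2.resize(im[150:270,270:370],None,fx=6,fy=5,interpolation=cv2.INTER_CUBIC);z=cv2.convertScaleAbs(z,alpha=1.4,beta=20)
for i in range(0,100,10):cv2.putText(z,str(270+i),(i*6,10),0,.35,(255,255,255));cv2.line(z,(i*6,12),(i*6,18),(255,255,255))
for i in range(0,120,10):cv2.putText(z,str(150+i),(0,i*5+4),0,.35,(255,255,255));cv2.line(z,(24,i*5),(30,i*5),(255,255,255))
cv2.imwrite('pics/z7.png',z)
E
```

```text
(no output)
```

View pics/z7.png

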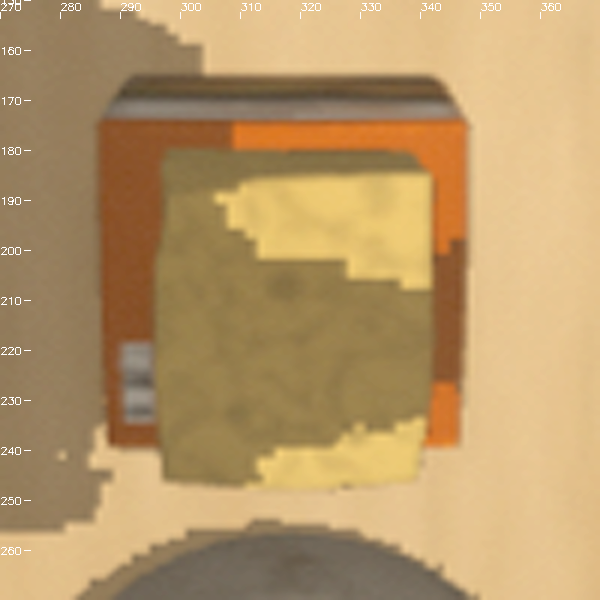

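```bash
python3 - <<'E'
from meas import *
m,im=load('w7')
c=np.mean([onz(m,*p,.094) for p in [(285.5,174),(346.5,174.5),(345,239),(287,239)]],0)
k=np.float32([onz(m,*p,.125) for p in [(296,186.5),(340.5,184.5),(339,246.5),(296.5,246.5)]])
b=np.mean([onz(m,*p,.094) for p in [(296,180),(338,180)]],0)
print(c,k.mean(0),k.mean(0)-c,k,b,'cut from base edge y',b[1]-.028)
E
```

```text
[ 0.67947168 -0.06370308  0.094     ] [ 0.6812376  -0.06474635  0.125     ] [ 0.0017659  -0.00104327  0.031     ] [[ 0.664502   -0.03825554  0.125     ]
 [ 0.70106983 -0.03849787  0.125     ]
 [ 0.6980155  -0.09205155  0.125     ]
 [ 0.6613629  -0.09018043  0.125     ]] [ 0.6816939 -0.0385884  0.094    ] cut from base edge y -0.06658839974553567
```

The cut sits within about 2 mm of the carton's centre. Next is the slim jar, with the jaws turned along board y.

>>> play_rows(
  deltas=[
    [0.008,0,-0.02,0,-0.13,0],
    [0.016,0,-0.04,0,-0.27,0],
    [0.025,0,-0.06,0,-0.41,0],
    [0.034,0.01,-0.08,0,-0.55,0],
    [0.043,0.02,-0.1,0,-0.69,0],
    [0.052,0.03,-0.12,0,-0.83,0],
    [0.061,0.04,-0.14,0,-0.97,0],
    [0.07,0.05,-0.16,0,-1.11,0],
    [0.08,0.06,-0.18,0,-1.25,0],
    [0.09,0.07,-0.2,0,-1.39,0],
    [0.1,0.079,-0.228,0,-1.53,0],
    [0.1,0.079,-0.228,0,-1.571,0],
  ],
)

```text
t: 16.8
tcp_pos: [0.444, -0.1518, 0.2185]
tool_rot: [-0.705, 0.021, -0.015, 0.708]
force: [0.1, 1.0, -0.1]
finger_gap: 0.764
```

>>> play_rows(
  deltas=[
    [0,0,0,0,0,0],
    [0,0,0,0,0,0],
  ],
)

```text
t: 17.0
tcp_pos: [0.4493, -0.1531, 0.2207]
tool_rot: [-0.707, 0.019, -0.018, 0.707]
force: [-0.3, 1.0, 0.0]
finger_gap: 0.76
```

```bash
python3 - <<'E'
from meas import *
print(sense()['t'],sense()['tcp_pos'],sense()['q'].round(2),delta([.448,-.153,.048],np.pi/2-.052))
m,im=shot('wrist','w8')
E
```

```text
17.0 [ 0.44925862 -0.15306982  0.22074442] [-0.56  0.34  1.81  0.    0.99 -2.08] [-1.100e-03  1.727e-01 -1.000e-04 -5.000e-04 -9.000e-04 -7.000e-04]
```

View pics/w8.png

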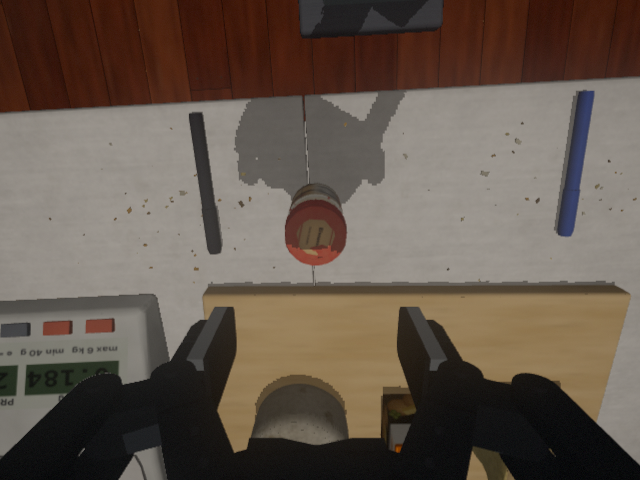

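Cap at about (316,235).

```bash
python3 - <<'E'
from meas import *
m,im=load('w8');h=blob(im,(0,130,60),(10,255,255),(270,180,360,275),15);r=cv2.minAreaRect(h);print(r,cv2.boundingRect(h))
for v in (233,237):print(onz(m,316,v,.106))
print(delta([.448,-.153,.048],np.pi/2-.052))
E
```

```text
((315.5, 232.0), (64.0, 59.0), 90.0) (286, 200, 60, 65)
[ 0.44535651 -0.1531573   0.106     ]
[ 0.44825953 -0.15331263  0.106     ]
[-0.0015  0.173  -0.     -0.0002 -0.0004 -0.0003]
```

>>> play_rows(
  deltas=[
    [-0.001,0.04,0,0,0,0],
    [-0.001,0.08,0,0,0,0],
    [-0.001,0.12,0,0,0,0],
    [-0.001,0.155,0,0,0,0],
    [-0.001,0.172,0,0,0,0],
    [-0.001,0.172,0,0,0,0],
    [-0.001,0.172,0,0,0,0],
  ],
)

```text
t: 17.75
tcp_pos: [0.4488, -0.153, 0.0493]
tool_rot: [0.707, -0.018, 0.018, -0.707]
force: [-1.2, 0.4, 0.6]
finger_gap: 0.758
```

>>> play_rows(
  deltas=[
    [0,0,0,0,0,0],
    [0,0,0,0,0,0],
    [0,0,0,0,0,0],
    [0,0,0,0,0,0],
    [0,0,0,0,0,0],
    [0,-0.01,0,0,0,0],
    [0,-0.03,0,0,0,0],
    [0,-0.06,0,0,0,0],
    [0,-0.09,0,0,0,0],
    [0,-0.12,0,0,0,0],
    [0,-0.12,0,0,0,0],
    [0,-0.12,0,0,0,0],
  ],
  gripper=0.025,
  force=40,
)

```text
t: 18.95
tcp_pos: [0.4481, -0.153, 0.1701]
tool_rot: [0.707, -0.018, 0.019, -0.707]
force: [-0.1, -0.0, -1.2]
finger_gap: 0.509
```

>>> play_rows(
  deltas=[
    [0,0,0,0,0,0],
    [0,0,0,0,0,0],
  ],
)

```text
t: 19.15
tcp_pos: [0.4472, -0.1525, 0.1682]
tool_rot: [-0.706, 0.019, -0.017, 0.707]
force: [-0.6, 0.3, -0.7]
finger_gap: 0.51
```

```bash
python3 - <<'E'
from meas import *
print(sense()['t'],sense()['tcp_pos'],delta([.5734,-.1763,.168],np.pi/2-.052))
m,im=shot('wrist','w9');shot('side','d9');a=cv2.imread('pics/d9.png')[150:390,200:480]
cv2.imwrite('pics/c9.png',np.hstack([cv2.resize(im,(440,330)),cv2.resize(a,(350,330))]))
E
```

```text
19.15 [ 0.44720795 -0.15245756  0.16815789] [ 1.273e-01 -2.000e-04 -1.730e-02 -1.500e-03  1.000e-04 -2.700e-03]
```

View pics/c9.png

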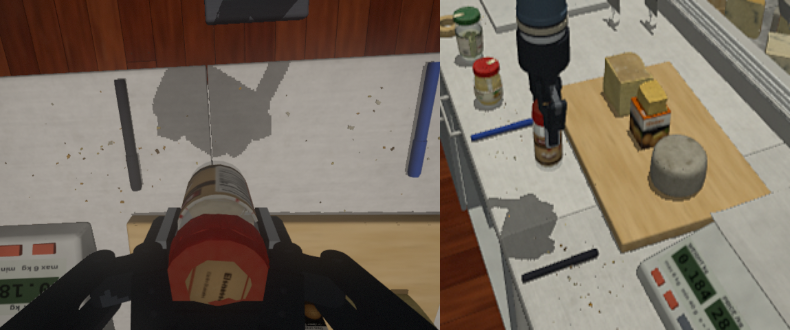

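Jar held upright. Moving it to the front of the wheel.

>>> play_rows(
  deltas=[
    [0.02,0,-0.003,0,0,0],
    [0.05,0,-0.007,0,0,0],
    [0.08,0,-0.011,0,0,0],
    [0.11,0,-0.015,0,0,0],
    [0.126,0,-0.017,0,0,0],
    [0.126,0,-0.017,0,0,0],
    [0.126,0,-0.017,0,0,0],
  ],
)

```text
t: 19.95
tcp_pos: [0.5718, -0.1759, 0.1681]
tool_rot: [-0.706, 0.019, -0.017, 0.707]
force: [-0.3, 0.8, -1.4]
finger_gap: 0.507
```

```bash
python3 - <<'E'
from meas import *
print(sense()['t'],sense()['tcp_pos'],delta([.5734,-.1763,.076],np.pi/2-.052))
E
```

```text
19.95 [ 0.57183692 -0.17589524  0.16811978] [ 0.0019  0.0921 -0.0004 -0.0013  0.0005 -0.0033]
```

>>> play_rows(
  deltas=[
    [0.001,0.03,0,0,0,0],
    [0.001,0.06,0,0,0,0],
    [0.001,0.08,0,0,0,0],
    [0.001,0.09,0,0,0,0],
    [0.001,0.092,0,0,0,0],
    [0.001,0.092,0,0,0,0],
  ],
)

```text
t: 20.55
tcp_pos: [0.5739, -0.1766, 0.0776]
tool_rot: [0.707, -0.018, 0.018, -0.707]
force: [0.7, -0.0, -1.6]
finger_gap: 0.506
```

>>> play_rows(
  deltas=[
    [0,0.001,0,0,0,0],
    [0,0.002,0,0,0,0],
    [0,0.003,0,0,0,0],
    [0,0.003,0,0,0,0],
  ],
)

```text
t: 20.95
tcp_pos: [0.5744, -0.1767, 0.0748]
tool_rot: [0.707, -0.018, 0.019, -0.707]
force: [0.5, 0.1, -0.0]
finger_gap: 0.509
```

>>> play_rows(
  deltas=[
    [0,0.001,0,0,0,0],
    [0,0.002,0,0,0,0],
    [0,0.002,0,0,0,0],
  ],
)

```text
t: 21.25
tcp_pos: [0.5745, -0.1768, 0.0746]
tool_rot: [0.707, -0.018, 0.019, -0.707]
force: [-2.5, 1.3, 11.4]
finger_gap: 0.509
```

Contact. Release and rise.

>>> play_rows(
  deltas=[
    [0,-0.001,0,0,0,0],
    [0,-0.001,0,0,0,0],
    [0,-0.001,0,0,0,0],
    [0,-0.001,0,0,0,0],
    [0,-0.015,0,0,0,0],
    [0,-0.04,0,0,0,0],
    [0,-0.08,0,0,0,0],
    [0,-0.12,0,0,0,0],
    [0,-0.16,0,0,0,0],
    [0,-0.16,0,0,0,0],
    [0,-0.16,0,0,0,0],
  ],
  gripper=0.07,
)

```text
t: 22.35
tcp_pos: [0.5746, -0.1767, 0.2342]
tool_rot: [0.707, -0.017, 0.019, -0.706]
force: [-0.4, 0.2, -1.1]
finger_gap: 0.819
```

```bash
python3 - <<'E'
from meas import *
print(sense()['t'],sense()['tcp_pos'],sense()['q'].round(2),delta([.427,.19,.22],np.pi/2-.052))
m,im=shot('wrist','w10')
E
```

```text
22.35 [ 0.57457272 -0.17672079  0.2342212 ] [-0.48  0.49  1.49 -0.    1.15 -2.  ] [-1.664e-01  1.320e-02  3.586e-01  1.400e-03  3.000e-04  3.000e-03]
```

View pics/w10.png

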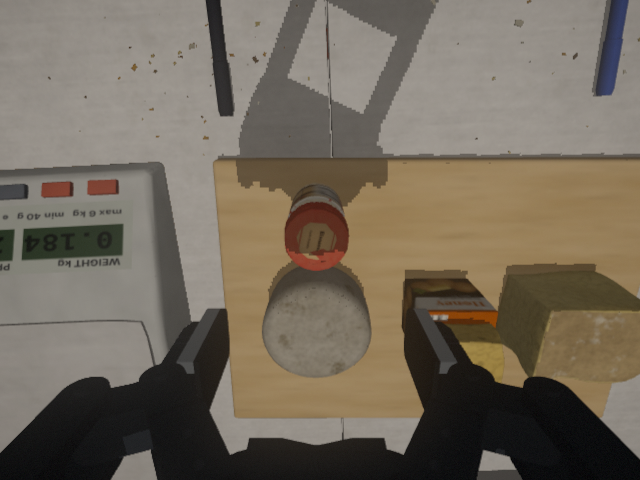

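Slim jar stands upright in front of the wheel, cap at (317,238). On to the squat jar.

>>> play_rows(
  deltas=[
    [-0.015,0,0.03,0,0,0],
    [-0.033,0,0.07,0,0,0],
    [-0.052,0,0.111,0,0,0],
    [-0.071,0,0.152,0,0,0],
    [-0.09,0,0.193,0,0,0],
    [-0.109,0,0.234,0,0,0],
    [-0.128,0,0.275,0,0,0],
    [-0.147,0.005,0.316,0,0,0],
    [-0.16,0.01,0.345,0,0,0],
    [-0.166,0.013,0.358,0,0,0],
    [-0.166,0.013,0.358,0,0,0],
    [-0.166,0.013,0.358,0,0,0],
  ],
  gripper=0.085,
)

```text
t: 23.6
tcp_pos: [0.4263, 0.1893, 0.2183]
tool_rot: [0.707, -0.019, 0.017, -0.707]
force: [0.2, -0.5, 0.3]
finger_gap: 0.996
```

```bash
python3 - <<'E'
from meas import *
print(sense()['t'],sense()['tcp_pos'],sense()['q'].round(2))
m,im=shot('wrist','w11');h=blob(im,(0,130,60),(10,255,255),(200,100,440,340),15);print(cv2.boundingRect(h),cv2.minEnclosingCircle(h))
r=cv2.boundingRect(h);print(onz(m,r[0]+r[2]/2,r[1]+r[3]/2,.084))
E
```

```text
23.6 [0.42626309 0.18926714 0.21834156] [ 0.18  0.34  1.83 -0.    0.98 -1.34]
(200, 100, 240, 27) ((319.5, 113.0), 120.20513153076172)
[0.34351832 0.19575616 0.084     ]
```

View pics/w11.png

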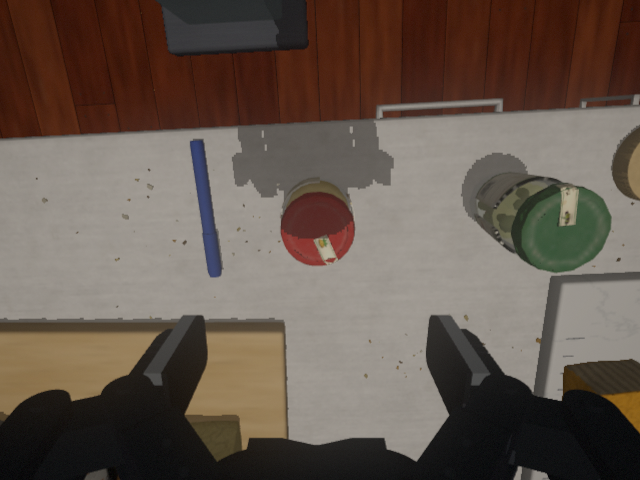

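Lid centre at about (317,229); tall jar at (560,228), clear of the fingers.

```bash
python3 - <<'E'
from meas import *
m,im=load('w11');print(onz(m,317.5,229,.086),delta([.4265,.1895,.03],np.pi/2-.052))
E
```

```text
[0.42434928 0.18998854 0.086     ] [-2.000e-04  1.887e-01  7.000e-04  7.000e-04 -1.000e-04 -1.300e-03]
```

>>> play_rows(
  deltas=[
    [-0.001,0.045,0,0,0,0],
    [-0.001,0.09,0,0,0,0],
    [-0.001,0.13,0,0,0,0],
    [-0.001,0.165,0,0,0,0],
    [-0.001,0.185,0,0,0,0],
    [-0.001,0.189,0,0,0,0],
    [-0.001,0.189,0,0,0,0],
  ],
)

```text
t: 24.35
tcp_pos: [0.4263, 0.1887, 0.0298]
tool_rot: [0.707, -0.019, 0.019, -0.707]
force: [-0.4, -0.4, 1.0]
finger_gap: 0.996
```

>>> play_rows(
  deltas=[
    [0,0,0,0,0,0],
    [0,0,0,0,0,0],
    [0,0,0,0,0,0],
    [0,0,0,0,0,0],
    [0,0,0,0,0,0],
    [0,-0.01,0,0,0,0],
    [0,-0.03,0,0,0,0],
    [0,-0.06,0,0,0,0],
    [0,-0.09,0,0,0,0],
    [0,-0.12,0,0,0,0],
    [0,-0.12,0,0,0,0],
    [0,-0.12,0,0,0,0],
  ],
  gripper=0.045,
  force=60,
)

```text
t: 25.55
tcp_pos: [0.4256, 0.1896, 0.151]
tool_rot: [-0.707, 0.018, -0.019, 0.707]
force: [-0.3, -0.7, -4.0]
finger_gap: 0.67
```

>>> play_rows(
  deltas=[
    [0,0,0,0,0,0],
    [0,0,0,0,0,0],
  ],
)

```text
t: 25.75
tcp_pos: [0.4246, 0.1894, 0.149]
tool_rot: [0.707, -0.02, 0.017, -0.707]
force: [-0.6, 0.7, -4.4]
finger_gap: 0.673
```

```bash
python3 - <<'E'
from meas import *
print(sense()['t'],sense()['tcp_pos'],delta([.5874,.0531,.15],np.pi/2-.052))
m,im=shot('wrist','w12');shot('side','d12');a=cv2.imread('pics/d12.png')[150:390,200:480]
cv2.imwrite('pics/c12.png',np.hstack([cv2.resize(im,(440,330)),cv2.resize(a,(350,330))]))
E
```

```text
25.75 [0.42462844 0.1893526  0.1490013 ] [ 0.1696 -0.0015 -0.1276  0.0008  0.0002 -0.0034]
```

View pics/c12.png

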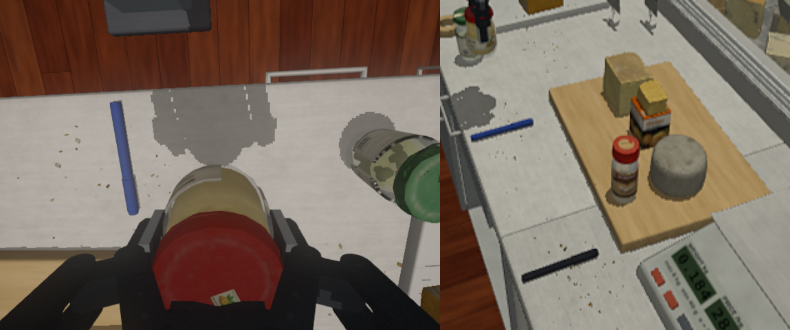

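Squat jar held upright, lid symmetric at about column 218 of the crop. Carrying it to the front of the block.

>>> play_rows(
  deltas=[
    [0.02,0,-0.015,0,0,0],
    [0.05,0,-0.038,0,0,0],
    [0.08,0,-0.06,0,0,0],
    [0.11,0,-0.083,0,0,0],
    [0.14,0,-0.105,0,0,0],
    [0.16,-0.001,-0.121,0,0,0],
    [0.169,-0.001,-0.128,0,0,0],
    [0.169,-0.001,-0.128,0,0,0],
    [0.169,-0.001,-0.128,0,0,0],
  ],
)

```text
t: 26.75
tcp_pos: [0.586, 0.0539, 0.1503]
tool_rot: [-0.707, 0.02, -0.017, 0.707]
force: [-0.7, 1.2, -4.5]
finger_gap: 0.673
```

```bash
python3 - <<'E'
from meas import *
print(sense()['t'],sense()['tcp_pos'],delta([.5874,.0531,.058],np.pi/2-.052))
E
```

```text
26.75 [0.58595986 0.05390059 0.15029233] [ 0.0019  0.0923 -0.0008 -0.0008  0.0003 -0.0041]
```

>>> play_rows(
  deltas=[
    [0.001,0.03,0,0,0,0],
    [0.001,0.06,0,0,0,0],
    [0.001,0.08,0,0,0,0],
    [0.001,0.09,0,0,0,0],
    [0.001,0.092,0,0,0,0],
    [0.001,0.092,0,0,0,0],
  ],
)

```text
t: 27.35
tcp_pos: [0.5889, 0.0536, 0.0597]
tool_rot: [-0.707, 0.018, -0.018, 0.707]
force: [-0.0, 0.1, -4.1]
finger_gap: 0.675
```

>>> play_rows(
  deltas=[
    [0,0.001,0,0,0,0],
    [0,0.002,0,0,0,0],
    [0,0.003,0,0,0,0],
    [0,0.003,0,0,0,0],
  ],
)

```text
t: 27.75
tcp_pos: [0.5892, 0.0529, 0.0566]
tool_rot: [0.707, -0.018, 0.019, -0.707]
force: [0.4, 1.0, -4.1]
finger_gap: 0.672
```

>>> play_rows(
  deltas=[
    [0,0.001,0,0,0,0],
    [0,0.002,0,0,0,0],
    [0,0.002,0,0,0,0],
  ],
)

```text
t: 28.05
tcp_pos: [0.5892, 0.0529, 0.0564]
tool_rot: [0.707, -0.018, 0.019, -0.707]
force: [-3.0, -0.5, 8.5]
finger_gap: 0.674
```

Contact. Release, rise, and back off so all the views are clear.

>>> play_rows(
  deltas=[
    [0,-0.001,0,0,0,0],
    [0,-0.001,0,0,0,0],
    [0,-0.001,0,0,0,0],
    [0,-0.001,0,0,0,0],
    [0,-0.015,0,0,0,0],
    [0,-0.04,0,0,0,0],
    [0,-0.08,0,0,0,0],
    [0,-0.12,0,0,0,0],
    [0,-0.16,0,0,0,0],
    [0,-0.21,0,0,0,0],
    [0,-0.26,0,0,0,0],
    [0,-0.26,0,0,0,0],
  ],
  gripper=0.085,
)

```text
t: 29.25
tcp_pos: [0.5933, 0.0528, 0.3238]
tool_rot: [0.707, -0.012, 0.025, -0.706]
force: [0.4, 0.1, 0.3]
finger_gap: 0.996
```

>>> play_rows(
  deltas=[
    [-0.01,-0.01,-0.04,0,0,0],
    [-0.01,-0.02,-0.08,0,0,0],
    [-0.01,-0.03,-0.12,0,0,0],
    [-0.01,-0.03,-0.12,0,0,0],
    [-0.01,-0.03,-0.12,0,0,0],
  ],
)

```text
t: 29.75
tcp_pos: [0.5725, -0.067, 0.3447]
tool_rot: [-0.707, 0.019, -0.019, 0.707]
force: [-0.0, 0.6, -0.6]
finger_gap: 0.994
```

```bash
python3 - <<'E'
from meas import *
print(sense()['t'],sense()['tcp_pos'])
shot('wrist','w13');shot('side','d13');shot('scene','s13')
a=cv2.imread('pics/d13.png')[100:400,180:500];b=cv2.imread('pics/s13.png')[120:420,180:500]
cv2.imwrite('pics/c13.png',cv2.resize(np.hstack([a,b]),(800,375)))
E
```

```text
29.75 [ 0.57249185 -0.06704558  0.34466731]
```

View pics/w13.png

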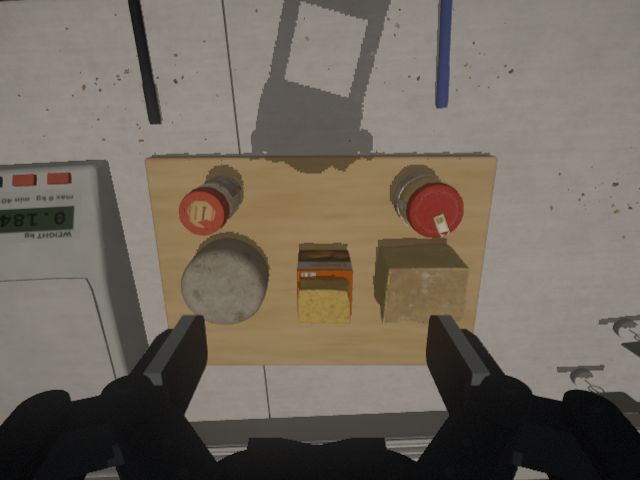

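View pics/c13.png

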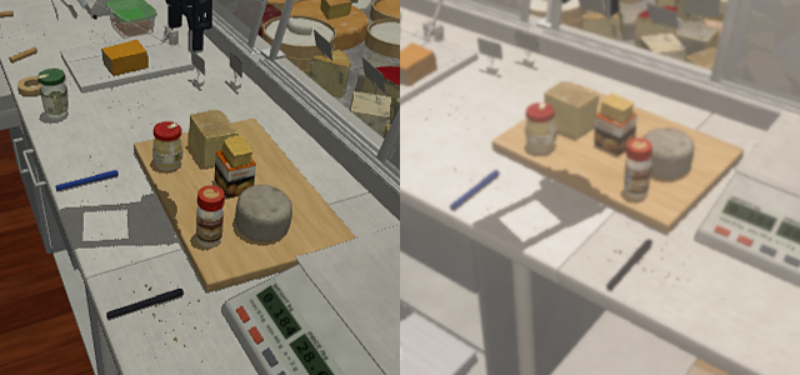

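All pieces stand on the board. In the wrist view the slim cap is at (203,212), the squat lid at (436,211), the cut at (325,303) and the wheel at (225,281). Final numbers next.

```bash
python3 - <<'E'
from meas import *
m,im=load('w13');D,di=load('d13');S,si=load('s13')
C=np.array([.6803,-.0668]);a=-.052;M=np.array([[np.cos(a),np.sin(a)],[-np.sin(a),np.cos(a)]])
b=lambda p:(1000*M@(np.array(p)[:2]-C)).round(1)
cs=[onz(m,*p,.024)[:2] for p in [(147,157.5),(496,157),(476,365),(167,365)]];print('board',np.mean(cs,0),b(np.mean(cs,0)))
def red(n,roi):
    i={'w':im,'d':di,'s':si}[n];h=blob(i,(0,120,60),(10,255,255) if n!='s' else (10,255,255),roi,9);return cv2.boundingRect(h)
print('slim w',red('w',(170,170,250,245)),'squat w',red('w',(395,165,475,245)))
for z,p in [(.13,(202,213)),(.11,(436.5,211))]: print(b(onz(m,*p,z)))
print('slim d/s',red('d',(320,230,370,320)),red('s',(410,210,450,260)),'squat',red('d',(290,180,340,230)),red('s',(265,190,310,235)))
print('cut',b(np.mean([onz(m,*p,.125) for p in [(299,291),(349,290),(350,323),(299,324)]],0)))
print('carton front top edge',b(onz(m,298,268,.094)),b(onz(m,352,268,.094)))
print('block',b(np.mean([onz(m,*p,.103) for p in [(387,270),(466,267),(462,321),(383,321)]],0)))
print('wheel',b(onz(m,225,283,.06)))
# tilt: stacked base vs top
E
```

```text
board [ 0.68077799 -0.06621034] [0.4 0.6]
slim w (179, 187, 50, 48) squat w (406, 183, 58, 55)
[-101.7 -114.4]
[-98.4 114.4]Traceback (most recent call last):
  File "<stdin>", line 10, in <module>
  File "<stdin>", line 7, in red
  File "meas.py", line 7, in blob
    cs,_=cv2.findContours(m,cv2.RETR_EXTERNAL,cv2.CHAIN_APPROX_NONE);c=max(cs,key=cv2.contourArea)
                                                                       ~~~^^^^^^^^^^^^^^^^^^^^^^^^
ValueError: max() iterable argument is empty
```

```bash
python3 - <<'E'
from meas import *
m,im=load('w13');D,di=load('d13');S,si=load('s13')
C=np.array([.6803,-.0668]);a=-.052;M=np.array([[np.cos(a),np.sin(a)],[-np.sin(a),np.cos(a)]])
b=lambda p:(1000*M@(np.array(p)[:2]-C)).round(1)
# lids across two/three views (crop 2.5x wide /1.25.. scale: 640->800)
for n,w,d,s in [('slim',(202,213),(180+210/1.25,100+190/1.25),(180+238/1.25,120+145/1.25)),('squat',(436.5,211),(180+167/1.25,100+126/1.25),(180+140/1.25,120+107/1.25))]:
    x,e=tri([ray(m,*w),ray(D,*d),ray(S,*s)]);print(n,x.round(4),b(x),np.round(e,4))
print('cut',b(np.mean([onz(m,*p,.125) for p in [(299,291),(349,290),(350,323),(299,324)]],0)))
print('carton front top edge',b(onz(m,298,268,.094)),b(onz(m,352,268,.094)))
print('block',b(np.mean([onz(m,*p,.103) for p in [(387,270),(466,267),(462,321),(383,321)]],0)))
print('wheel',b(onz(m,225,283,.06)))
m0,i0=load('side0');
x,e=tri([ray(D,221-0,160),ray(S,155,200)]);print('tall diff px',cv2.absdiff(di,cv2.imread('pics/side0.png'))[150:200,205:235].mean())
print(sense()['t'])
E
```

```text
slim [ 0.5728 -0.1747  0.1321] [-101.7 -113.3] [0.0007 0.0037 0.0032]
squat [0.5873 0.0502 0.1183] [-99. 112.] [0.0013 0.0019 0.0006]
cut [0.7 2.2]
carton front top edge [-31.  -26.1] [-30.8  33. ]
block [ -2.  112.4]
wheel [   1.8 -116.2]
tall diff px 4.432666666666667
29.9
```

Everything is within tolerance and the gripper is clear, so I hand the job in.

```bash
python3 -c "
from station import *
print(sign_off())"
```

```text
the job is handed in; nothing more can be done
None
```

The board is dressed and I handed the job in at about 30 s of the 109 s. `sign_off` reports no verdict, so the figures below are my own last measurements, in the board frame with the origin at its centre.

| Item | Measured (x, y), mm | Target (x, y), mm |
|---|---|---|
| Carton | about (-2, +3), square with the board | (0, 0) |
| Small cut | (+1, +2), about 3–4 from the carton's centre | within 12 of the carton's centre |
| Slim jar | (-102, -113) | (-101, -115) |
| Squat jar | (-99, +112) | (-99, +115) |
| Wheel | (+2, -116) | (0, -115) |
| Block | (-2, +112) | (0, +115) |

- **Carton spacing:** it stands about 112 mm from the block and 118 mm from the wheel, both inside the 100–130 mm band.
- **Cheeses:** both measured within 4 mm of where they started.
- **Jars:** both look upright in the side and scene views.
- **Tall jar:** I did not approach it, and the side view there is almost unchanged from the start.
- **Disagreements:**
  - The three-view lid rays missed each other by up to 4 mm.
  - The lid heights came out 2–8 mm above the expected ones. I put that down to hand-picked pixels, since each jar was lowered until it touched the board.
  - The squat jar read a 57 mm grip where the text gives a 62 mm body. It was held firmly and I did not find out why.

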